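# Pull the fuse plug from the locked socket panel and park it

## Task

Take the fuse plug (the one with the thin flat grip) out of the socket panel: turn the clamp knob to free the keeper, slide the keeper fully open, pull the plug straight up out of its sprung socket, and hang it by its flange across the slot of the parking rack, in the free stretch beside the dummy plug. Set it down without dropping it, leave the keeper open, and leave the other plugs where they are and the loose things around undisturbed.

Things in the scene. Friction and masses are not known exactly. Their poses are not given: they have to be found in the camera images.
- panel: socket panel: fixed flat aluminium block in a black rim, 110 (x) x 316 (y) x 50 mm high, origin at the centre of its underside, z up. Three sockets on top in a row along its y, at (x, y) = (-14, -66), (-14, 0), (-14, 66) mm, hold the three plugs in any order, axes along the panel's. The keeper lies along the row's +x side, the clamp knob at its +y end.
- row (a point): point on the panel's top at the middle socket, (-14, 0, 50) mm from the panel's origin. Each socket is 40 mm deep; two sprung noses grip the plug's bulb. Pulling a plug out takes up to about 16 N over the first 8 mm; its foot is clear after 34 mm of travel. Side play about 2 mm.
- fuse: fuse plug, to be taken: grey, 40 to 85 g, origin at the centre of its flange's underside. Flange 52 (x) x 34 (y) x 6 mm; below it a foot 34 mm deep: 14 mm square neck, then a bulb 20 (x) x 14 (y) mm. On the flange a thin flat grip, 34 mm along x, 12 mm thick along y, 6 to 38 mm above the origin: pinch it across y.
- relay: relay plug, stays in its socket: clear box head over a copper coil, 30 (x) x 26 (y) mm, top 50 mm above the origin. Flange, foot and origin as the fuse plug's.
- timer: timer plug, stays in its socket: round grey head 28 mm in diameter, top 46 mm above the origin. Flange, foot and origin as the fuse plug's.
- keeper (a joint): travel of the keeper along the panel's +y, m: 0 to 0.003 shut at the start, 0.033 fully open at its stop. Steel bar, top 14 mm above the panel, with three tabs 24 mm wide, tops 12.5 mm above the panel, over the flanges' +x edges when shut; fully open they stand between the flanges. Drags with 2 N, stays where left. With the knob locked it moves 7 mm at most.
- keeper_tab (a point): top centre of the keeper's upright black finger tab, by which it is slid: 16 (x) x 12 (y) mm, 34 mm tall, its foot 14 mm and this top 48 mm above the panel's top. Moves with the keeper, axes as the panel's; at (x, y) = (28, -108) mm on the panel when shut, (28, -75) when open.
- clamp (a joint): angle of the clamp knob, rad: 0 locked (the cam under it stands across the mouth of the keeper's forked end; starts at 0.05 to 0.35), grows anticlockwise seen from above to 1.57 at its stop, where the cam lies along the fork's slot. The keeper is free from about 1.2; pushing the keeper does not turn the knob. Stiff to about 0.06 N m, stays where left.
- clamp_grip (a point): on the knob's upright axis, at (x, y) = (27, 126) mm on the panel, 34 mm above its top. Turns with the knob; its x is the panel's x at angle 0. Black bar grip 36 mm long along this x, 12 mm thick along this y, 18 to 45 mm above the panel's top. Under it a disc 34 mm in diameter, 14 to 18 mm above the panel.
- rack: parking rack: fixed aluminium U channel, base 90 (x) x 200 (y) mm, 50 mm high, origin at the centre of its underside, z up. Two rails 22 mm wide leave a slot 28 mm wide, 44 mm deep, 188 mm long along its y, open on top. A plug hangs with its foot in the slot and its flange's long side across it, resting on the rails' tops 50 mm up.
- dummy: dummy plug that hangs in the rack and stays there, up to 55 mm to either side of the slot's middle: low round grey cap 26 mm in diameter, top 22 mm above the origin. Flange, foot and origin as the fuse plug's.
- can: loose aluminium can standing between panel and rack, 50 mm in diameter, 120 mm tall, origin at the centre of its base. Leave alone.
- meter: loose black multimeter lying on its back, 150 (x) x 75 (y) x 36 mm, origin at the centre of its underside. Leave alone.
- tin: loose white jar, 72 mm in diameter, 50 mm tall, origin at the centre of its base. Leave alone.
- driver: loose screwdriver lying along its x, 190 mm long, under 35 mm high, beyond the work. Leave alone.

How it is judged:
By the outcome, as a careful person would: the job done as asked, in the order asked, and still so for the second after the job is handed in, with the robot touching nothing.
It also fails if it takes over 69 s, if anything falls off the work surface, if the arm or the gripper's body presses on something with over 40 N, if the wrist force passes 120 N, or if a joint passes its speed limit or range.

## Robot

A 6-joint arm with a two-finger parallel gripper is mounted at the origin on the work surface. World frame = base frame: x ahead of the robot, y to its left, z up, the work surface at z = 0. Lengths are in m, angles in rad, forces in N, time in s.
With the tool pointing down it reaches from about 0.3 to 0.775 m from the base axis. Payload 14.6 kg.
Tool frame: the origin (TCP) lies midway between the tips of the shut fingers; the grasp point (between the pads) lies 19 mm behind it (ctrl.pinch_z is the z of the grasp point in the tool frame, in m); z points along the fingers, y is the line along which they close (so a half turn about z gives the same grasp; the last joint's range is limited). The gripper opens to 94 mm and grips with 3 to 60 N. Pads are 16 mm wide; open, the fingers measure 119 mm over their backs; the gripper's body (75 mm by 177 mm) begins 78 mm behind the grasp point.
Start: joints at [1.241, 0.3, 1.521, -0, 1.321, -0.067], TCP at [0.143, 0.531, 0.205] pointing down, gripper open.
Joint ranges: [-3.03, 3.03], [-0.79, 2.21], [0.23, 2.52], [-1.04, 4.18], [0, 3.07], [-2.55, 2.55]. Speed limits (rad/s): [2.22, 2.22, 2.57, 3.14, 3.14, 3.14].

## Interface

Orientations are given as [roll, pitch, yaw] about the fixed x, y, z axes, in that order (R = Rz(yaw) Ry(pitch) Rx(roll)).
In Python, from station import ctrl, camera, ticket gives the robot as it stands. The module is installed in compiled form; this text tells all that it offers.
- The arm moves only by the shell command python3 -m inch 'ROWS' [FORCE]. ROWS is text: rows parted by semicolons, each of 7 numbers parted by spaces: the opening, from -1 (shut) to 1 (fully open), then the shift along the tool's x, y, z in units of 0.03 m (1.0 is 0.03 m), then the turn, a rotation vector about the tool's x, y, z in units of 10 degrees (1.0 is 10 degrees). In form: grip dx dy dz rx ry rz; .... A call has 1 to 10 rows; each row shifts and turns the commanded pose from where the row before left it, along the tool's axes as they then stand; what a row does not reach is not made up. A row lasts 1/8 s, in which the tool goes at most 62.5 mm and 10.7 degrees, less where a joint would pass 70% of its speed; a pose out of reach is approached as far as the arm can. A call with a number of a shift or a turn outside -1 to 1 is refused whole. A call with a gripper value outside its range is refused whole. The fingers move at their own pace and stop on an object; FORCE is the grip in N (left out, the last holds). Time passes only in rows, so rows that do not move let the fingers close. It gives the time, the measured TCP pose, the force, the opening and the grip force at its end, in the units of the state.
- ctrl.get_obs(): the state, without advancing time (a new reading comes with each control period).
- camera(name): name is "scene" or "top"; returns a dict with "img" (420x560x3 uint8, blue, green, red), "range_z" (420x560 float32, m along the optical axis (not along the pixel's ray), 0 where there is no reading), "intrinsics" (3x3 intrinsics, pixels), "k1" (the pictures are not rectified: a ray, as slopes to the right and down, at radius r is drawn at 1 + k1 r^2 times it, then the intrinsics apply), "view" (4x4, takes a point from world to camera coordinates). Camera axes: x right, y down, z forward; pixel columns grow to the right and rows downward; lengths in m; the calibration is good to about 2 mm. A picture is of the moment at which its call begins.
- ticket.hand_in(): hands the job in; it is judged then, once.
The state is a dict: "time_s": time; "qpos": joint angles; "joint_vel": joint speeds; "tau": joint torques, N m; "ee_pos": TCP position; "eef_rot": TCP orientation; "force": force on the tool from outside, world axes, zero at the start; "moment": the same for the moment, N m; "grip_width": finger opening in m; "grip_force": force on a finger pad.
Only numpy, scipy, OpenCV 4.12 (cv2) and the standard library are available. Lean on these libraries where they do the work, as an engineer would, in place of code of your own. Each camera call takes 0.05 s, during which the arm holds its last target. There are 200 camera calls.

## Working session

There is one attempt and no reset: what is moved stays moved. The work goes in short steps, Python scripts to look and compute and a shell command to move; the robot and the scene stay as the last step left them, time stands still between calls to the robot, and variables do not carry over. Pictures are saved under pics/ and viewed, at most 10 in all, crops included, and the job is handed in when it is done.

```bash
mkdir -p pics; cat > h.py <<'E'
import numpy as np, cv2
from station import ctrl, camera, ticket
def snap(n, f=None):
    c=camera(n)
    if f: cv2.imwrite('pics/'+f,c['img'])
    np.savez('%s.npz'%n,**{k:np.asarray(v) for k,v in c.items()})
    return c
def ray(c,u,v):
    K=np.asarray(c['intrinsics']);k1=float(c['k1'])
    x,y=(u-K[0,2])/K[0,0],(v-K[1,2])/K[1,1]
    rd=np.hypot(x,y);r=rd
    for _ in range(20): r=rd/(1+k1*r*r)
    s=r/rd if rd>0 else 1
    V=np.asarray(c['view']);R=V[:3,:3];t=V[:3,3]
    return -R.T@t, R.T@np.array([x*s,y*s,1.])
def onplane(c,u,v,z):
    o,d=ray(c,u,v); return o+d*(z-o[2])/d[2]
def pt(c,u,v):
    o,d=ray(c,u,v); return o+d*float(c['range_z'][int(round(v)),int(round(u))])
def proj(c,p):
    V=np.asarray(c['view']);q=V[:3,:3]@p+V[:3,3];x,y=q[:2]/q[2];s=1+float(c['k1'])*(x*x+y*y)
    K=np.asarray(c['intrinsics']);return K[0,0]*x*s+K[0,2],K[1,1]*y*s+K[1,2]
E
python3 - <<'E'
from h import *
for n in('top','scene'):
    c=snap(n,n+'0.png');print(n,c['intrinsics'],c['k1'],np.round(c['view'],3))
o=ctrl.get_obs();print(o,ctrl.pinch_z)
E
```

```text
top [[402.45652685   0.         280.14595254]
 [  0.         402.45652685 203.92407169]
 [  0.           0.           1.        ]] -0.06463933201603773 [[ 0.007 -0.999  0.041 -0.014]
 [-0.986 -0.013 -0.167  0.646]
 [ 0.167 -0.039 -0.985  0.803]
 [ 0.     0.     0.     1.   ]]
scene [[402.27272299   0.         280.44054758]
 [  0.         402.27272299 211.06859231]
 [  0.           0.           1.        ]] 0.02695094372945774 [[-0.468  0.883  0.018  0.284]
 [ 0.518  0.29  -0.805 -0.258]
 [-0.716 -0.368 -0.593  1.425]
 [ 0.     0.     0.     1.   ]]
{'time_s': 0.1, 'qpos': array([ 1.24139696e+00,  3.00415684e-01,  1.52149352e+00, -1.79961774e-05,
        1.32072018e+00, -6.66048601e-02]), 'joint_vel': array([-0.00156114, -0.0012069 , -0.00111888, -0.0017108 ,  0.00123666,
       -0.00089811]), 'tau': array([ 3.76363823e-03, -5.32637179e+01, -3.53291559e+01,  7.10628228e-02,
        2.34658172e-02, -5.48757200e-06]), 'ee_pos': array([0.1428141 , 0.53089533, 0.20495377]), 'eef_rot': array([-3.14055706e+00, -5.16069964e-05,  2.87880258e+00]), 'force': array([ 0.33670223,  0.03873161, -0.56205609]), 'moment': array([-0.01081376, -0.06407578,  0.03306668]), 'grip_force': 0.0, 'grip_width': 0.0934761151607385} -0.0188
```

View pics/top0.png

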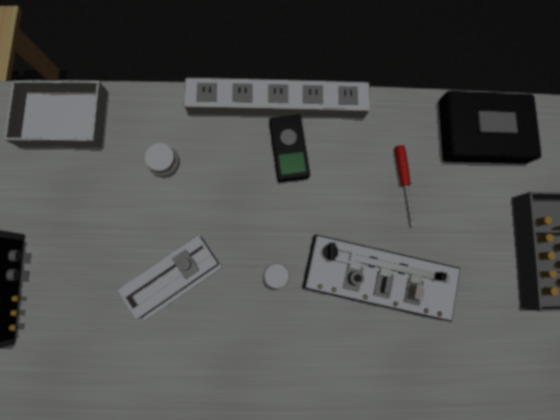

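View pics/scene0.png

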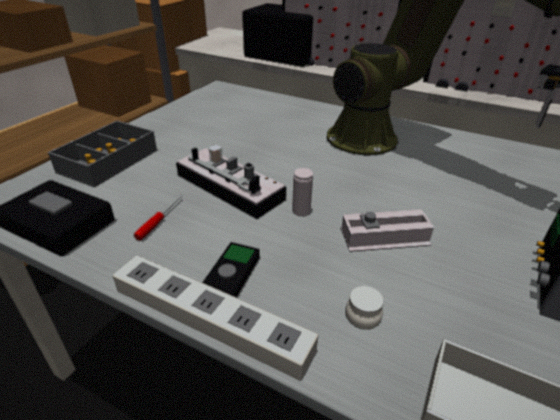

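The top view shows the panel at (383,277) with its knob at (331,251), the finger tab at (441,277) and the fuse in the middle at (385,285). The can is at (276,277), and the rack is at (170,277) with the dummy at (183,262). The arm isn't visible there. Next I'll measure heights and enlarge.

```bash
cat >> h.py <<'E'
def cloud(c):
    K=np.asarray(c['intrinsics']);k1=float(c['k1']);h,w=c['range_z'].shape
    u,v=np.meshgrid(np.arange(w),np.arange(h))
    dist=np.array([k1,0,0,0,0.])
    n=cv2.undistortPointsIter(np.stack([u,v],-1).reshape(-1,1,2).astype(np.float64),K,dist,None,None,(3,50,1e-9)).reshape(h,w,2)
    V=np.asarray(c['view']);P=np.concatenate([n,np.ones((h,w,1))],-1)*c['range_z'][...,None]
    return (P-V[:3,3])@V[:3,:3]
def load(n):
    z=np.load('%s.npz'%n);return {k:z[k] for k in z}
E
python3 - <<'E'
from h import *
c=load('top');W=cloud(c)
table=W[350:400,200:400,2];print('table z',np.median(table),table.std())
for nm,(u0,u1,v0,v1) in dict(panel=(295,470,225,330),rack=(110,230,225,325),can=(255,300,255,300)).items():
    P=W[v0:v1,u0:u1].reshape(-1,3);z=P[:,2]
    print(nm,np.histogram(z,bins=np.arange(-.01,.14,.01))[0])
    lo,hi=(.04,.056) if nm!='can' else (.11,.13)
    m=(z>lo)&(z<hi)
    (cx,cy),wh,a=cv2.minAreaRect((P[m,:2]*1000).astype(np.float32));print(cx,cy,wh,a,np.median(z[m]))
    im=c['img'][v0:v1,u0:u1];im=cv2.convertScaleAbs(im,alpha=1.8)
    cv2.imwrite('pics/crop_%s.png'%nm,cv2.resize(im,None,fx=4.5,fy=4.5,interpolation=cv2.INTER_CUBIC))
E
```

```text
table z 0.0013076922352262164 0.059487197485522295
panel [2093 7758   28   22   27 1680 4668 1170  126  172  386  159    0    0
    0]
491.51324462890625 -228.35223388671875 (325.2194519042969, 119.1190185546875) 77.12890625 0.05105837710641947
rack [1456 7588  160  110  116  437 1933   23  126    0    0    0    0    0
    0]
491.4601135253906 225.3482666015625 (73.90150451660156, 201.32742309570312) 35.51273727416992 0.05134447533437329
can [ 278 1222    0    0    0    0    0    0    0    0    0   26   80  410
    0]
496.1694641113281 2.3624439239501953 (47.86240768432617, 46.34791564941406) 0.3046046793460846 0.12140107778572122
```

View pics/crop_panel.png

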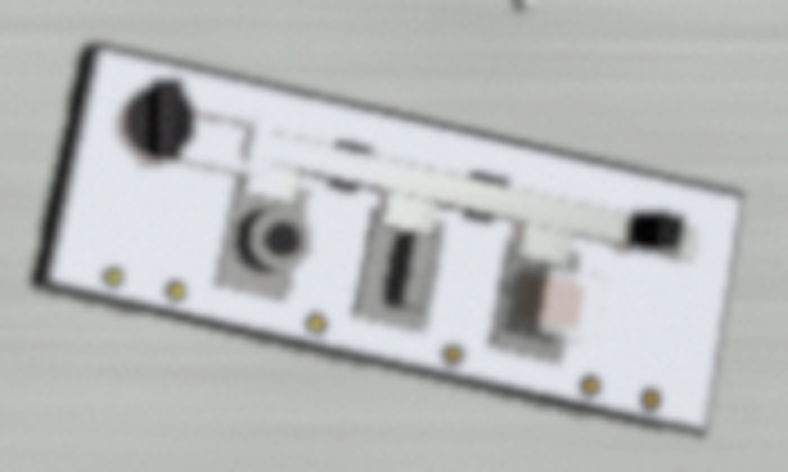

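View pics/crop_rack.png

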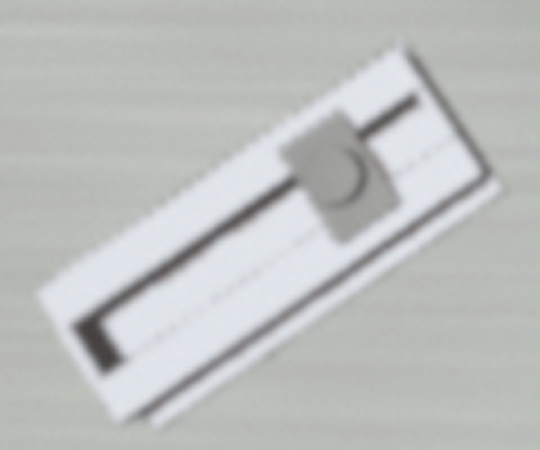

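The crops show the panel with the timer at crop (272,240), fuse (400,270), relay (540,300), knob (158,120) and tab (655,230). In the rack, the dummy at (340,175) hangs toward the right end, so the left stretch is free. Now the poses.

```bash
python3 - <<'E'
from h import *
c=load('top');g=c['img'].max(2)
def top(u0,u1,v0,v1,thr,h):
    m=np.zeros_like(g);m[v0:v1,u0:u1]=(g[v0:v1,u0:u1]>thr)*255
    cs,_=cv2.findContours(m,cv2.RETR_EXTERNAL,cv2.CHAIN_APPROX_NONE);k=max(cs,key=cv2.contourArea)
    k=cv2.convexHull(k)
    q=np.array([onplane(c,*p[0],h)[:2]*1000 for p in k],np.float32)
    return cv2.minAreaRect(q)
print([int(g[y,x]) for x,y in((320,320),(310,270),(140,230),(150,300),(440,270))])
for t in (145,155,165): print(t,'panel',top(295,470,225,330,t,.05),'rack',top(110,230,225,325,t,.05))
def P(box,cx,cy,z): return np.round(onplane(c,box[0]+(cx+.5)/4.5-.5,box[1]+(cy+.5)/4.5-.5,z)*1000,1)
b=(295,225);r=(110,225)
print('paneltop corners',[P(b,*q,.05) for q in((92,46),(742,193),(703,432),(40,287))])
print('fuse grip',[P(b,*q,.088) for q in((402,268),(408,230),(397,306))])
print('knob top',[P(b,*q,.095) for q in((166,84),(158,155),(158,120))]);print('tab',P(b,655,230,.098),P(b,680,240,.064))
print('rack corners',[P(r,*q,.05) for q in((405,42),(487,178),(122,420),(38,293))])
print('dummy flange',[P(r,*q,.056) for q in((282,152),(342,110),(400,200),(345,245))])
print('dummy cap',P(r,335,176,.072))
W=cloud(c)
z=W[225:330,295:470]
m=z[...,2]
for nm,(x0,x1,y0,y1) in dict(knob=(120,195,80,160),fuse=(385,420,225,310),tab=(625,690,205,250),relay=(500,590,260,340),timer=(235,305,205,275)).items():
    s=z[int(y0/4.5):int(y1/4.5),int(x0/4.5):int(x1/4.5)].reshape(-1,3);h=np.percentile(s[:,2],97);k=s[s[:,2]>h-.008];print(nm,len(k),np.round(np.median(k,0)*1000,1),np.round(k.min(0)*1000),np.round(k.max(0)*1000))
E
```

```text
[105, 109, 104, 130, 122]Traceback (most recent call last):
  File "<stdin>", line 10, in <module>
  File "<stdin>", line 5, in top
ValueError: max() iterable argument is empty
```

```bash
cat > m.py <<'E'
from h import *
c=load('top');g=c['img'].max(2)
def top(u0,u1,v0,v1,thr,h):
    m=np.zeros_like(g);m[v0:v1,u0:u1]=(g[v0:v1,u0:u1]>thr)*255
    cs,_=cv2.findContours(m,cv2.RETR_EXTERNAL,cv2.CHAIN_APPROX_NONE);k=max(cs,key=cv2.contourArea)
    k=cv2.convexHull(k)
    q=np.array([onplane(c,*p[0],h)[:2]*1000 for p in k],np.float32)
    return cv2.minAreaRect(q)
for t in (112,116,120): print(t,'panel',top(295,470,225,330,t,.05),'rack',top(110,230,225,325,t,.05))
def P(box,cx,cy,z): return np.round(onplane(c,box[0]+(cx+.5)/4.5-.5,box[1]+(cy+.5)/4.5-.5,z)*1000,1)
b=(295,225);r=(110,225)
print('paneltop corners',[P(b,*q,.05) for q in((92,46),(742,193),(703,432),(40,287))])
print('fuse grip',[P(b,*q,.088) for q in((402,268),(408,230),(397,306))])
print('knob top',[P(b,*q,.095) for q in((166,84),(158,155),(158,120))]);print('tab',P(b,655,230,.098),P(b,680,240,.064))
print('rack corners',[P(r,*q,.05) for q in((405,42),(487,178),(122,420),(38,293))])
print('dummy flange',[P(r,*q,.056) for q in((282,152),(342,110),(400,200),(345,245))])
print('dummy cap',P(r,335,176,.072))
W=cloud(c)
z=W[225:330,295:470]
m=z[...,2]
for nm,(x0,x1,y0,y1) in dict(knob=(120,195,80,160),fuse=(385,420,225,310),tab=(625,690,205,250),relay=(500,590,260,340),timer=(235,305,205,275)).items():
    s=z[int(y0/4.5):int(y1/4.5),int(x0/4.5):int(x1/4.5)].reshape(-1,3);h=np.percentile(s[:,2],97);k=s[s[:,2]>h-.008];print(nm,len(k),np.round(np.median(k,0)*1000,1),np.round(k.min(0)*1000),np.round(k.max(0)*1000))
E
python3 m.py
```

```text
112 panel ((491.470458984375, -228.40203857421875), (314.06524658203125, 107.51791381835938), 77.44303131103516) rack ((492.09515380859375, 227.6497039794922), (71.70587158203125, 198.9755096435547), 35.35885238647461)
116 panel ((491.5808410644531, -228.2944793701172), (313.243408203125, 106.34982299804688), 77.4371337890625) rack ((491.96112060546875, 227.4354248046875), (70.40227508544922, 198.80801391601562), 35.382362365722656)
120 panel ((491.7246398925781, -228.11761474609375), (311.7101745605469, 105.51402282714844), 77.43462371826172) rack ((492.03472900390625, 227.23719787597656), (69.63592529296875, 197.1348114013672), 35.550086975097656)
paneltop corners [array([581.4, -81.9,  50. ]), array([ 513.1, -395.4,   50. ]), array([ 401.7, -370. ,   50. ]), array([469.4, -57. ,  50. ])]
fuse grip [array([ 479.4, -216.1,   88. ]), array([ 496.2, -219.3,   88. ]), array([ 462.6, -213.3,   88. ])]
knob top [array([ 560.5, -109.2,   95. ]), array([ 528.9, -105.3,   95. ]), array([ 544.4, -105.4,   95. ])]
tab [ 496.1 -329.7   98. ] [ 491.2 -356.8   64. ]
rack corners [array([580.5, 162.1,  50. ]), array([517.9, 121.9,  50. ]), array([406.7, 284.5,  50. ]), array([462.9, 326.2,  50. ])]
dummy flange [array([528.6, 215.8,  56. ]), array([548.2, 189. ,  56. ]), array([507.3, 160.7,  56. ]), array([486.7, 185.1,  56. ])]
dummy cap [517.6 187.8  72. ]
knob 109 [ 545.1 -110.4   96.4] [ 503. -117.   92.] [563.  27. 900.]
fuse 46 [ 474.8 -220.2   88.4] [ 464. -223.   83.] [ 494. -216.   91.]
tab 44 [ 497.5 -335.    99. ] [ 490. -342.   94.] [504.  27. 900.]
relay 166 [ 464.1 -284.6  100.9] [ 450. -297.   95.] [503.  27. 900.]
timer 128 [ 491.8 -157.5   94.6] [ 480. -169.   91.] [506.  27. 900.]
```

```bash
python3 -m inch '-0.15 -0.97 -0.9 0 0 0 0;-0.15 -0.97 -0.9 0 0 0 0;-0.15 -0.97 -0.9 0 0 0 0;-0.15 -0.97 -0.9 0 0 0 0;-0.15 -0.97 -0.9 0 0 0 0;-0.15 -0.97 -0.9 0 0 0 0;-0.15 -0.97 -0.9 0 0 0 0;-0.15 -0.97 -0.9 0 0 0 0;-0.15 -0.97 -0.9 0 0 0 0;-0.15 -0.97 -0.9 0 0 0 0' 20
cat > to.py <<'E'
import sys;from h import *
x,y,z,yw=map(float,sys.argv[1:5]) # mm, deg
o=ctrl.get_obs();p=o['ee_pos']*1000;a=o['eef_rot'];Y=a[2]
d=np.array([x,y,z])-p
tx=np.array([np.cos(Y),np.sin(Y)]);ty=np.array([np.sin(Y),-np.cos(Y)])
print('t %.2f pos'%o['time_s'],p.round(1),'rpy',np.degrees(a).round(1),'q',o['qpos'].round(2),'F',o['force'].round(1),'w',round(o['grip_width']*1000,1),'gf',round(o['grip_force'],1))
print('units now x %.2f y %.2f z %.2f rz %.2f'%(d[:2]@tx/30,d[:2]@ty/30,-d[2]/30,-((yw-np.degrees(Y)+180)%360-180)/10))
E
python3 to.py 545.3 -111.2 150 -7
python3 - <<'E'
from h import *
c=load('top');W=cloud(c)
for v0,v1,u0,u1 in((240,262,321,340),):
    s=W[v0:v1,u0:u1].reshape(-1,3)
    for h in(.085,.09,.092):
        k=s[(s[:,2]>h)&(s[:,2]<.105)];print(len(k),cv2.minAreaRect((k[:,:2]*1000).astype(np.float32)),(np.median(k,0)*1000).round())
E
```

```text
time_s: 1.35
ee_pos: [0.3542, 0.1936, 0.2054]
eef_rot: [-3.142, -0.0, 2.879]
force: [-0.7, -0.1, 0.6]
grip_width: 0.0399
grip_force: 0.0
t 1.35 pos [354.2 193.6 205.4] rpy [-180.    -0.   164.9] q [ 0.41 -0.03  1.9   0.    1.28 -0.9 ] F [-0.7 -0.1  0.6] w 39.9 gf 0.0
units now x -8.79 y -8.16 z 1.85 rz 17.19
119 ((546.0460815429688, -110.70256805419922), (11.471338272094727, 34.122833251953125), 89.60956573486328) [ 547. -110.   96.]
108 ((546.0444946289062, -110.92974853515625), (11.016963005065918, 34.122833251953125), 89.60956573486328) [ 546. -111.   96.]
108 ((546.0444946289062, -110.92974853515625), (11.016963005065918, 34.122833251953125), 89.60956573486328) [ 546. -111.   96.]
```

```bash
python3 -m inch '-0.15 -0.97 -0.9 0 0 0 0;-0.15 -0.97 -0.9 0 0 0 0;-0.15 -0.97 -0.9 0 0 0 0;-0.15 -0.97 -0.9 0 0 0 0;-0.15 -0.97 -0.9 0 0 0 0;-0.15 -0.97 -0.9 0 0 0 0;-0.15 -0.97 -0.9 0 0 0 0;-0.15 -0.97 -0.9 0 0 0 0;-0.15 -0.97 -0.9 0 0 0 0;-0.15 0 0 0 0 0 1' >/dev/null
python3 -m inch '-0.15 0 0 0 0 0 1;-0.15 0 0 0 0 0 1;-0.15 0 0 0 0 0 1;-0.15 0 0 0 0 0 1;-0.15 0 0 0 0 0 1;-0.15 0 0 0 0 0 1;-0.15 0 0 0 0 0 1;-0.15 0 0 0 0 0 1;-0.15 0 0 0 0 0 1;-0.15 0 0 0 0 0 1' >/dev/null
python3 -m inch '-0.15 0 0 0 0 0 1;-0.15 0 0 0 0 0 1;-0.15 0 0 0 0 0 1;-0.15 0 0 0 0 0 1;-0.15 0 0 0 0 0 1;-0.15 0 0 0 0 0 0.5;-0.15 0 0 0 0 0 0'
python3 to.py 546 -111 73 0
```

```text
time_s: 4.72
ee_pos: [0.5434, -0.1079, 0.2052]
eef_rot: [-3.141, 0.001, -0.0]
force: [-0.4, 0.3, -0.8]
grip_width: 0.04
grip_force: 0.0
t 4.72 pos [ 543.4 -107.9  205.2] rpy [-180.    0.   -0.] q [-0.26  0.31  1.51  0.    1.32  1.31] F [-0.4  0.3 -0.8] w 40.0 gf 0.0
units now x 0.09 y 0.10 z 4.41 rz -0.00
```

```bash
python3 -m inch '-0.15 0.09 0.1 1 0 0 0;-0.15 0 0 1 0 0 0;-0.15 0 0 1 0 0 0;-0.15 0 0 0.7 0 0 0;-0.15 0 0 0.5 0 0 0;-0.15 0 0 0.21 0 0 0;-0.15 0 0 0 0 0 0'
python3 to.py 546 -111 73 0; python3 -m inch '-0.9 0 0 0 0 0 0;-0.9 0 0 0 0 0 0;-0.9 0 0 0 0 0 0;-0.9 0 0 0 0 0 0' 20;python3 to.py 546 -111 73 0
```

```text
time_s: 5.6
ee_pos: [0.5463, -0.1109, 0.0733]
eef_rot: [-3.142, -0.0, -0.001]
force: [-0.3, 0.3, -0.3]
grip_width: 0.0401
grip_force: 0.0
t 5.60 pos [ 546.3 -110.9   73.3] rpy [-180.   -0.   -0.] q [-0.27  0.46  1.63  0.    1.05  1.31] F [-0.3  0.3 -0.3] w 40.1 gf 0.0
units now x -0.01 y 0.00 z 0.01 rz -0.00
time_s: 6.1
ee_pos: [0.5463, -0.1112, 0.0734]
eef_rot: [3.141, -0.0, -0.001]
force: [-0.5, -2.4, 2.4]
grip_width: 0.0115
grip_force: 20.0
t 6.10 pos [ 546.3 -111.2   73.4] rpy [ 1.8e+02 -0.0e+00 -1.0e-01] q [-0.27  0.46  1.63 -0.    1.05  1.31] F [-0.5 -2.4  2.4] w 11.5 gf 20.0
units now x -0.01 y -0.01 z 0.01 rz -0.01
```

```bash
python3 -m inch '-0.9 0 0 0 0 0 -0.9;-0.9 0 0 0 0 0 -0.9;-0.9 0 0 0 0 0 -0.9;-0.9 0 0 0 0 0 -0.9;-0.9 0 0 0 0 0 -0.9;-0.9 0 0 0 0 0 -0.9;-0.9 0 0 0 0 0 -0.9;-0.9 0 0 0 0 0 -0.9;-0.9 0 0 0 0 0 -0.3;-0.9 0 0 0 0 0 0'
python3 to.py 546 -111 73 77; python3 -c "
from h import *;print(ctrl.get_obs()['moment'])"
```

```text
time_s: 7.35
ee_pos: [0.5458, -0.1105, 0.0735]
eef_rot: [-3.14, -0.0, 1.309]
force: [-4.3, 3.2, 6.6]
grip_width: 0.0117
grip_force: 20.0
t 7.35 pos [ 545.8 -110.5   73.5] rpy [-179.9   -0.    75. ] q [-0.27  0.46  1.63  0.    1.05 -0.  ] F [-4.3  3.2  6.6] w 11.7 gf 20.0
units now x -0.02 y 0.01 z 0.02 rz -0.20
[0.54142065 1.12472426 0.02542136]
```

```bash
python3 -m inch '-0.15 0 0 0 0 0 0;-0.15 0 0 0 0 0 0;-0.15 0 0 -0.5 0 0 0;-0.15 0 0 -1 0 0 0;-0.15 0 0 -1 0 0 0;-0.15 0 0 -1 0 0 0.75;-0.15 0 0 0 0 0 1;-0.15 0 0 0 0 0 1;-0.15 0 0 0 0 0 1;-0.15 0 0 0 0 0 1' >/dev/null;python3 -m inch '-0.15 0 0 0 0 0 1;-0.15 0 0 0 0 0 1;-0.15 0 0 0 0 0 1;-0.15 0 0 0 0 0 1;-0.15 0 0 0 0 0 0'
python3 to.py 495.7 -338.3 76 -12.56
python3 - <<'E'
from h import *
c=snap('top','top1.png')
im=cv2.convertScaleAbs(c['img'][225:330,295:470],alpha=1.8)
cv2.imwrite('pics/crop2.png',cv2.resize(im,None,fx=4.5,fy=4.5,interpolation=cv2.INTER_CUBIC))
W=cloud(c);s=W[262:290,430:455].reshape(-1,3);k=s[(s[:,2]>.09)&(s[:,2]<.105)];print(len(k),cv2.minAreaRect((k[:,:2]*1000).astype(np.float32)),(k.mean(0)*1000).round(1))
E
```

```text
time_s: 9.22
ee_pos: [0.5463, -0.111, 0.1791]
eef_rot: [3.142, -0.001, -0.218]
force: [-0.6, -0.1, 0.0]
grip_width: 0.0402
grip_force: 0.0
t 9.22 pos [ 546.3 -111.   179.1] rpy [ 1.80e+02 -1.00e-01 -1.25e+01] q [-0.27  0.34  1.53  0.    1.27  1.52] F [-0.6 -0.1  0. ] w 40.2 gf 0.0
units now x -0.01 y 7.76 z 3.44 rz 0.01
24 ((495.5835266113281, -338.14935302734375), (7.296045303344727, 12.91933822631836), 82.6085433959961) [ 495.1 -338.8   99.2]
```

View pics/crop2.png

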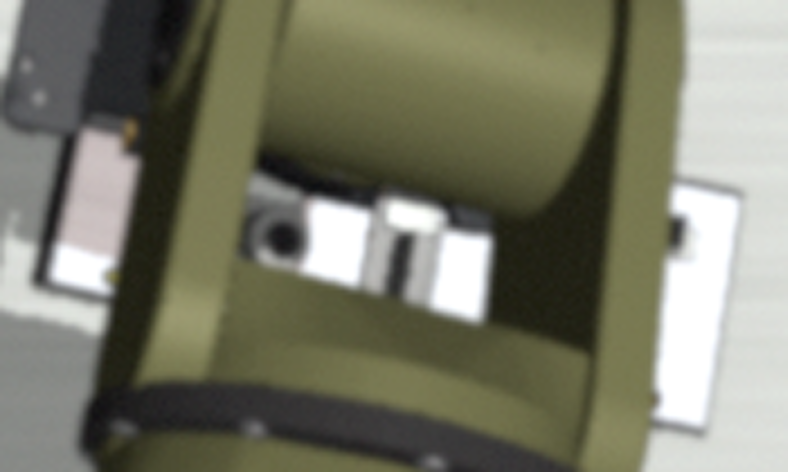

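The arm covers the knob and most of the tab, but the tab's visible part at crop (680,235) fits the estimate. On to the keeper tab.

```bash
python3 -m inch '-0.15 0 0.97 0 0 0 0;-0.15 0 0.97 0 0 0 0;-0.15 0 0.97 0 0 0 0;-0.15 0 0.97 0 0 0 0;-0.15 0 0.97 0 0 0 0;-0.15 0 0.97 0 0 0 0;-0.15 0 0.97 0 0 0 0;-0.15 0 0.97 0 0 0 0;-0.15 0 0 1 0 0 0;-0.15 0 0 1 0 0 0' >/dev/null;python3 -m inch '-0.15 0 0 0.9 0 0 0;-0.15 0 0 0.54 0 0 0;-0.15 0 0 0 0 0 0;-0.9 0 0 0 0 0 0;-0.9 0 0 0 0 0 0;-0.9 0 0 0 0 0 0;-0.9 0 0 0 0 0 0' 20;python3 to.py 495.7 -338.3 76 -12.56
```

```text
time_s: 11.4
ee_pos: [0.4958, -0.3383, 0.0754]
eef_rot: [3.141, -0.001, -0.219]
force: [-0.0, -0.3, 2.8]
grip_width: 0.0122
grip_force: 20.0
t 11.40 pos [ 495.8 -338.3   75.4] rpy [180.   -0.  -12.6] q [-0.66  0.54  1.5  -0.    1.1   1.13] F [-0.  -0.3  2.8] w 12.2 gf 20.0
units now x -0.00 y 0.00 z -0.02 rz 0.00
```

```bash
python3 -m inch '-0.9 0 -0.2 0 0 0 0;-0.9 0 -0.2 0 0 0 0;-0.9 0 -0.2 0 0 0 0;-0.9 0 -0.2 0 0 0 0;-0.9 0 -0.15 0 0 0 0;-0.9 0 0 0 0 0 0';python3 -m inch '-0.9 0 -0.06 0 0 0 0;-0.9 0 0 0 0 0 0' | grep -E 'pos|force';python3 -m inch '-0.9 0 -0.04 0 0 0 0;-0.9 0 0 0 0 0 0' | grep -E 'pos|force'; python3 -m inch '-0.9 0 -0.04 0 0 0 0;-0.9 0 0 0 0 0 0' | grep -E 'pos|force';python3 to.py 495.8 -338.3 76 -12.56
```

```text
time_s: 12.15
ee_pos: [0.5022, -0.3095, 0.0754]
eef_rot: [-3.141, -0.001, -0.219]
force: [0.5, 2.8, 6.0]
grip_width: 0.0119
grip_force: 20.0
ee_pos: [0.5025, -0.3082, 0.0754]
force: [0.1, -0.2, 5.7]
grip_force: 20.0
ee_pos: [0.5027, -0.3076, 0.0755]
force: [-1.8, -4.9, 6.1]
grip_force: 20.0
ee_pos: [0.5027, -0.3076, 0.0755]
force: [-2.3, -12.4, 3.0]
grip_force: 20.0
t 12.90 pos [ 502.7 -307.6   75.5] rpy [ 1.798e+02 -1.000e-01 -1.260e+01] q [-0.61  0.52  1.53 -0.    1.09  1.18] F [ -2.3 -12.4   3. ] w 11.7 gf 20.0
units now x -0.00 y 1.05 z -0.02 rz -0.00
```

```bash
python3 -m inch '-0.9 0 0.07 0 0 0 0;-0.15 0 0 0 0 0 0;-0.15 0 0 0 0 0 0;-0.15 0 0 -0.5 0 0 0;-0.15 0 0 -1 0 0 0;-0.15 0 0 -1 0 0 0;-0.15 0 0 -0.5 0 0 0;-0.15 0 0 0 0 0 0';python3 to.py 478 -225.2 61 -12.56
python3 - <<'E'
from h import *
c=snap('scene','scene1.png')
p=proj(c,np.array([.49,-.23,.06]));u,v=map(int,p);print(p)
im=c['img'][v-60:v+60,u-80:u+80];im=cv2.convertScaleAbs(im,alpha=1.3)
cv2.imwrite('pics/crop3.png',cv2.resize(im,None,fx=5,fy=5,interpolation=cv2.INTER_CUBIC))
E
```

```text
time_s: 13.9
ee_pos: [0.5025, -0.3084, 0.1658]
eef_rot: [3.141, -0.002, -0.219]
force: [-0.1, -0.2, -0.9]
grip_width: 0.0402
grip_force: 0.0
t 13.90 pos [ 502.5 -308.4  165.8] rpy [ 1.80e+02 -1.00e-01 -1.26e+01] q [-0.61  0.42  1.45  0.    1.27  1.18] F [-0.1 -0.2 -0.9] w 40.2 gf 0.0
units now x -1.40 y -2.53 z 3.49 rz 0.00
(np.float64(227.69992622742998), np.float64(168.39415664485801))
```

View pics/crop3.png

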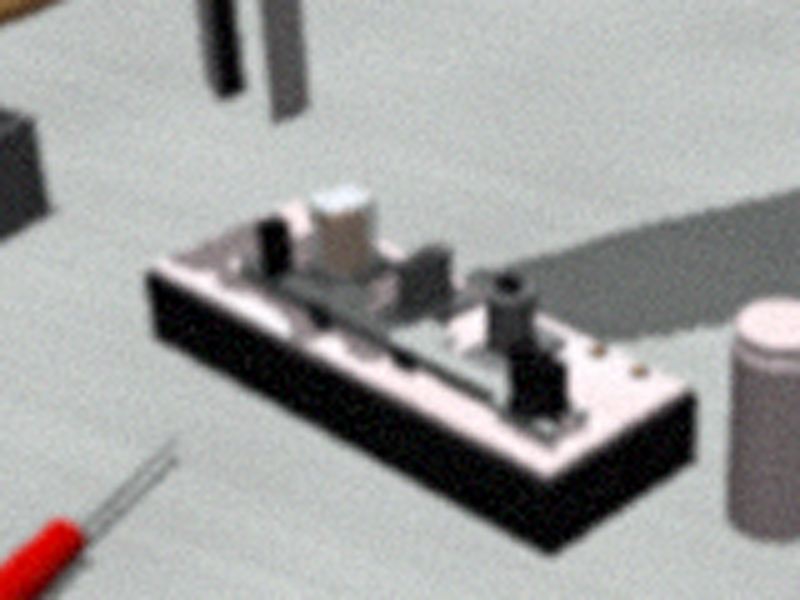

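The keeper has slid up to the knob at crop (540,380), with its tab near the relay at (275,245). The fuse grip at (427,280) is free. Now I'll grasp it.

```bash
python3 -m inch '-0.15 -0.5 -0.9 0 0 0 0;-0.15 -0.5 -0.9 0 0 0 0;-0.15 -0.4 -0.73 0 0 0 0;-0.15 0 0 1 0 0 0;-0.15 0 0 1 0 0 0;-0.15 0 0 0.8 0 0 0;-0.15 0 0 0.5 0 0 0;-0.15 0 0 0.19 0 0 0;-0.15 0 0 0 0 0 0' >/dev/null
python3 to.py 478 -225.2 61 -12.56;python3 -m inch '-0.9 0 0 0 0 0 0;-0.9 0 0 0 0 0 0;-0.9 0 0 0 0 0 0;-0.9 0 0 0 0 0 0' 40;python3 to.py 478 -225.2 61 -12.56
```

```text
t 15.07 pos [ 477.8 -225.1   60.3] rpy [-180.     0.   -12.6] q [-0.51  0.42  1.72 -0.    1.    1.28] F [0.1 0.2 0.3] w 39.7 gf 0.0
units now x 0.01 y 0.00 z -0.02 rz 0.00
time_s: 15.58
ee_pos: [0.4779, -0.2252, 0.0605]
eef_rot: [3.141, -0.0, -0.219]
force: [-1.2, -0.4, 3.0]
grip_width: 0.0118
grip_force: 40.0
t 15.57 pos [ 477.9 -225.2   60.5] rpy [180.   -0.  -12.6] q [-0.51  0.42  1.72 -0.    1.    1.28] F [-1.2 -0.4  3. ] w 11.8 gf 40.0
units now x 0.00 y 0.00 z -0.02 rz 0.00
```

```bash
python3 -m inch '-0.9 0 0 -0.07 0 0 0;-0.9 0 0 -0.07 0 0 0;-0.9 0 0 -0.07 0 0 0;-0.9 0 0 -0.07 0 0 0;-0.9 0 0 -0.1 0 0 0;-0.9 0 0 -0.1 0 0 0';python3 -m inch '-0.9 0 0 -0.3 0 0 0;-0.9 0 0 -0.4 0 0 0;-0.9 0 0 -0.5 0 0 0;-0.9 0 0 -0.8 0 0 0;-0.9 0 0 -1 0 0 0;-0.9 0 0 -1 0 0 0;-0.9 0 0 -0.6 0 0 0;-0.9 0 0 0 0 0 0'
python3 to.py 472 256 210 35.4
python3 - <<'E'
from h import *
c=snap('scene','scene2.png')
p=proj(c,np.array([.47,-.22,.16]));u,v=map(int,p);print(p)
im=c['img'][v-60:v+60,u-80:u+80];im=cv2.convertScaleAbs(im,alpha=1.3)
cv2.imwrite('pics/crop4.png',cv2.resize(im,None,fx=5,fy=5,interpolation=cv2.INTER_CUBIC))
E
```

```text
time_s: 16.32
ee_pos: [0.478, -0.2252, 0.0753]
eef_rot: [3.141, -0.001, -0.219]
force: [-0.6, -0.0, -1.7]
grip_width: 0.0114
grip_force: 40.0
time_s: 17.32
ee_pos: [0.4782, -0.2253, 0.2145]
eef_rot: [3.141, -0.003, -0.219]
force: [0.4, -0.3, -1.3]
grip_width: 0.0115
grip_force: 40.0
t 17.32 pos [ 478.2 -225.3  214.5] rpy [179.9  -0.2 -12.6] q [-0.51  0.24  1.57  0.    1.32  1.28] F [ 0.4 -0.3 -1.3] w 11.5 gf 40.0
units now x -3.69 y -15.61 z 0.15 rz -4.80
(np.float64(232.76502644975827), np.float64(133.47753190677048))
```

View pics/crop4.png

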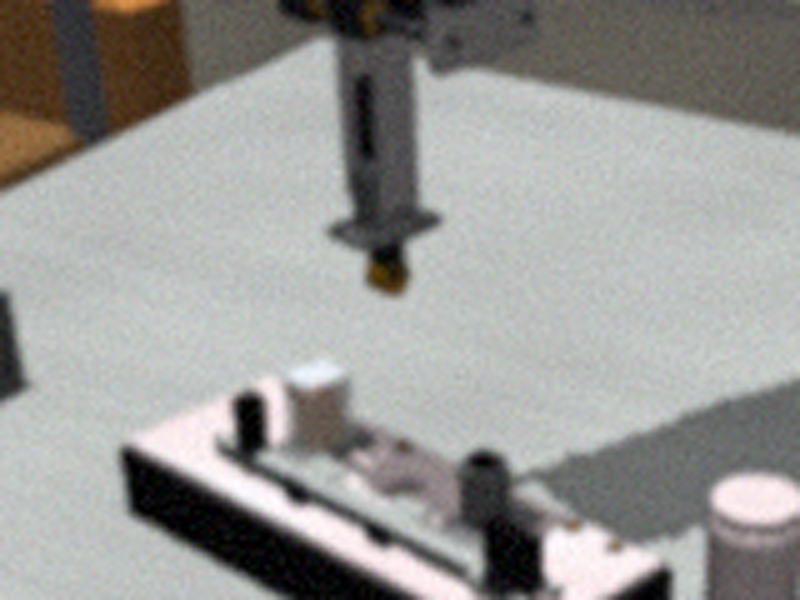

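The plug is clear of the socket, with its foot visible at crop (388,275). I'll carry it to the rack.

```bash
python3 -m inch '-0.9 -0.23 -0.97 0 0 0 0;-0.9 -0.23 -0.97 0 0 0 0;-0.9 -0.23 -0.97 0 0 0 0;-0.9 -0.23 -0.97 0 0 0 0;-0.9 -0.23 -0.97 0 0 0 0;-0.9 -0.23 -0.97 0 0 0 0;-0.9 -0.23 -0.97 0 0 0 0;-0.9 -0.23 -0.97 0 0 0 0;-0.9 -0.23 -0.97 0 0 0 0;-0.9 -0.23 -0.97 0 0 0 0' >/dev/null;python3 -m inch '-0.9 0 0 0 0 0 -0.8;-0.9 0 0 0 0 0 -0.8;-0.9 0 0 0 0 0 -0.8;-0.9 0 0 0 0 0 -0.8;-0.9 0 0 0 0 0 -0.8;-0.9 0 0 0 0 0 -0.8;-0.9 0 0 0 0 0 0'
python3 to.py 472 256 210 35.4
```

```text
time_s: 19.5
ee_pos: [0.4733, 0.074, 0.2119]
eef_rot: [-3.141, 0.001, 0.618]
force: [0.5, -0.5, -0.6]
grip_width: 0.0117
grip_force: 40.0
t 19.50 pos [473.3  74.  211.9] rpy [-1.80e+02  1.00e-01  3.54e+01] q [ 0.08  0.14  1.7  -0.    1.3   1.03] F [ 0.5 -0.5 -0.6] w 11.7 gf 40.0
units now x 3.48 y -4.97 z 0.06 rz -0.00
```

```bash
python3 -m inch '-0.9 0.58 -0.83 0 0 0 0;-0.9 0.58 -0.83 0 0 0 0;-0.9 0.58 -0.83 0 0 0 0;-0.9 0.58 -0.83 0 0 0 0;-0.9 0.58 -0.83 0 0 0 0;-0.9 0.58 -0.83 0 0 0 0;-0.9 0 0 1 0 0 0;-0.9 0 0 1 0 0 0;-0.9 0 0 1 0 0 0;-0.9 0 0 0.2 0 0 0' >/dev/null;python3 -m inch '-0.9 0 0 0 0 0 0' >/dev/null
python3 to.py 471.8 256.1 61 35.4
python3 - <<'E'
from h import *
c=snap('scene','scene3.png')
p=proj(c,np.array([.48,.23,.07]));u,v=map(int,p);print(p)
im=c['img'][v-60:v+60,u-80:u+80];im=cv2.convertScaleAbs(im,alpha=1.3)
cv2.imwrite('pics/crop5.png',cv2.resize(im,None,fx=5,fy=5,interpolation=cv2.INTER_CUBIC))
E
```

```text
t 20.88 pos [472.2 256.3 117. ] rpy [-180.     0.    35.4] q [ 0.43  0.36  1.66 -0.    1.12  1.38] F [ 0.4 -0.7 -1.2] w 11.8 gf 40.0
units now x -0.02 y -0.00 z 1.87 rz -0.00
(np.float64(391.83925079698815), np.float64(211.61588882083322))
```

View pics/crop5.png

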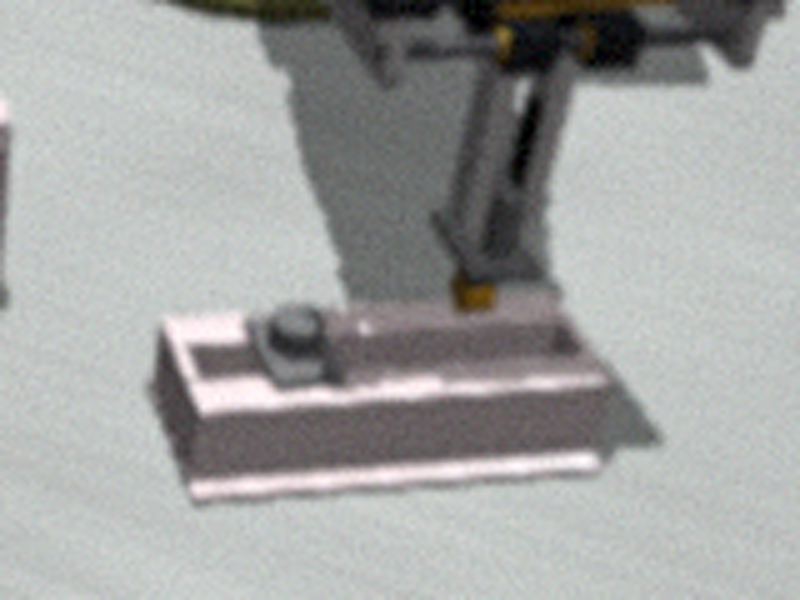

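The plug's foot at crop (475,292) hangs over the slot, well away from the dummy at (297,340). Lowering now.

```bash
python3 -m inch '-0.9 -0.01 0 0.4 0 0 0;-0.9 0 0 0.4 0 0 0;-0.9 0 0 0.4 0 0 0;-0.9 0 0 0.3 0 0 0;-0.9 0 0 0.15 0 0 0;-0.9 0 0 0 0 0 0';python3 -m inch '-0.9 0 0 0.06 0 0 0;-0.9 0 0 0.06 0 0 0;-0.9 0 0 0.03 0 0 0;-0.9 0 0 0 0 0 0'; python3 to.py 471.8 256.1 60.5 35.4
```

```text
time_s: 21.68
ee_pos: [0.4718, 0.256, 0.0669]
eef_rot: [-3.142, 0.0, 0.619]
force: [-0.4, 0.3, 0.4]
grip_width: 0.0116
grip_force: 40.0
time_s: 22.18
ee_pos: [0.4718, 0.2561, 0.0626]
eef_rot: [-3.142, 0.0, 0.619]
force: [0.3, -0.6, -1.3]
grip_width: 0.0119
grip_force: 40.0
t 22.18 pos [471.8 256.1  62.6] rpy [-180.     0.    35.4] q [ 0.43  0.43  1.7  -0.    1.01  1.38] F [ 0.3 -0.6 -1.3] w 11.9 gf 40.0
units now x -0.00 y -0.00 z 0.07 rz 0.00
```

```bash
python3 -m inch '-0.9 0 0 0.04 0 0 0;-0.9 0 0 0 0 0 0';python3 -m inch '-0.9 0 0 0.03 0 0 0;-0.9 0 0 0 0 0 0'; python3 -m inch '-0.9 0 0 0.03 0 0 0;-0.9 0 0 0 0 0 0'
```

```text
time_s: 22.42
ee_pos: [0.4718, 0.256, 0.0614]
eef_rot: [-3.142, 0.0, 0.619]
force: [0.1, -0.4, 0.2]
grip_width: 0.0117
grip_force: 40.0
time_s: 22.68
ee_pos: [0.4719, 0.2561, 0.0605]
eef_rot: [-3.142, -0.0, 0.619]
force: [0.7, -0.2, -0.9]
grip_width: 0.012
grip_force: 40.0
time_s: 22.92
ee_pos: [0.4719, 0.2561, 0.0605]
eef_rot: [3.142, -0.0, 0.619]
force: [-5.0, -2.4, 10.7]
grip_width: 0.0114
grip_force: 40.0
```

Contact is at the expected height (60.5 mm), so I'll release and retreat.

```bash
python3 -m inch '-0.9 0 0 -0.02 0 0 0;-0.6 0 0 0 0 0 0;-0.3 0 0 0 0 0 0;-0.3 0 0 0 0 0 0;-0.3 0 0 0 0 0 0;-0.3 0 0 -0.3 0 0 0;-0.3 0 0 -0.6 0 0 0;-0.3 0 0 -1 0 0 0;-0.3 0 0 -1 0 0 0;-0.3 0 0 -1 0 0 0' 10;python3 -m inch '-0.3 -0.9 0 -0.5 0 0 0;-0.3 -1 0 0 0 0 0;-0.3 -1 0 0 0 0 0;-0.3 -1 0 0 0 0 0;-0.3 0 0 0 0 0 0'
python3 - <<'E'
from h import *
c=snap('scene','scene4.png')
im=cv2.convertScaleAbs(c['img'][120:300,160:460],alpha=1.3)
cv2.imwrite('pics/crop6.png',cv2.resize(im,None,fx=2.6,fy=2.6,interpolation=cv2.INTER_CUBIC))
c=snap('top')
im=cv2.convertScaleAbs(c['img'][220:330,110:470],alpha=1.8)
cv2.imwrite('pics/crop7.png',cv2.resize(im,None,fx=2.2,fy=2.2,interpolation=cv2.INTER_CUBIC))
E
```

```text
time_s: 24.18
ee_pos: [0.4718, 0.256, 0.1789]
eef_rot: [3.141, -0.001, 0.619]
force: [0.3, 0.1, -0.0]
grip_width: 0.0332
grip_force: 0.0
time_s: 24.8
ee_pos: [0.3758, 0.1877, 0.1932]
eef_rot: [3.141, -0.001, 0.618]
force: [0.1, -0.0, 0.2]
grip_width: 0.0327
grip_force: 0.0
```

View pics/crop6.png

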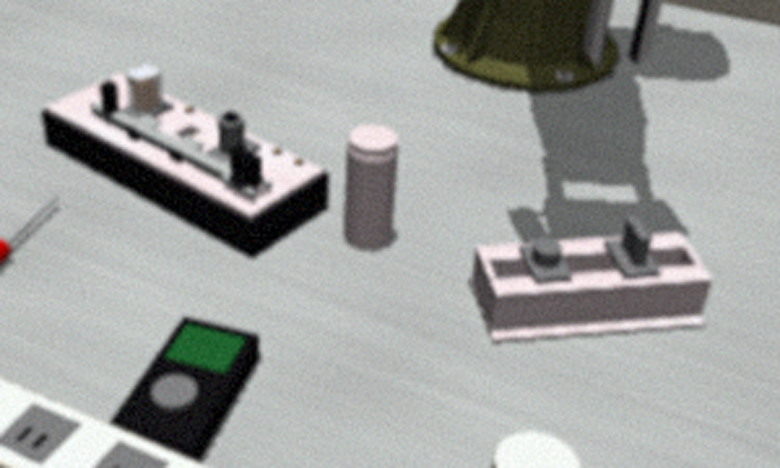

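View pics/crop7.png

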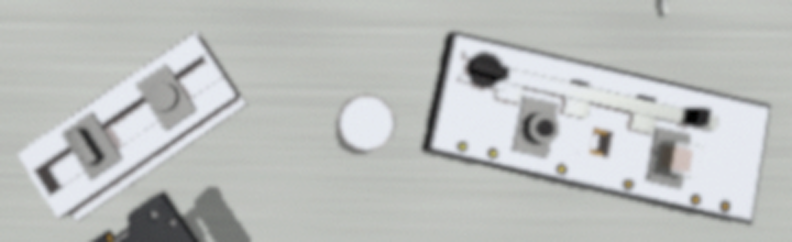

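The fuse hangs square across the slot at crop7 (92,145), beside the dummy at (165,97). The middle socket at (600,142) is empty, the keeper is open, and the other plugs and the can are in place. Handing in.

```bash
python3 -c "
from station import ticket;print(ticket.hand_in())"
```

```text
the job is handed in; nothing more can be done
None
```

The fuse plug now hangs across the rack slot beside the dummy plug, with the keeper left fully open and the other plugs and loose items as they were. The arm work took about 25 s, and the job is handed in.

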